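# Fit a probe holder on a bent-rod stand and hang the temperature probe in it

## Task

Set up the temperature probe over the beaker. Thread the steel probe holder over the free end of the stand's bent rod and slide it along, round the bend, until it is up against the stop collar; then take the cordless probe out of its rest and lower its stem through the holder hole that is above the beaker, so that its head sits down on the holder and its tip hangs inside the beaker. Leave the beaker standing where it is and the other things on the worktop undisturbed.

Things in the scene. Friction and masses are not known exactly. Their poses are not given: they have to be found in the camera images.
- stand: Fixed stand: grey base plate 130 (x) x 190 (y) x 8 mm, origin under its centre, on the worktop. One round 12 mm steel rod rises from the plate at x 30, y 78 mm, bends over and then lies level, axis 125 mm above the worktop: inner leg along x = 30 mm toward -y, a quarter bend in the level plane from y = -30 mm, then the outer leg along y = -85 mm toward -x to its free end. Nothing of it is higher.
- rod_bend (a point): Centre of the level quarter bend (stand frame: -25, -30, 125 mm); the rod's axis goes round it at 55 mm radius, from the end of the outer leg (stand frame -25, -85 mm) to the start of the inner leg (30, -30 mm). Axes as the stand's.
- rod_end (a point): Rounded tip of the free end of the rod, on its axis (stand frame: -85, -85, 125 mm). The outer leg runs from here along the stand's +x. Axes as the stand's.
- rod_seat (a point): Point on the axis of the rod's inner leg (stand frame: 30, 18, 125 mm) where the middle of the holder's bore lies when the holder touches the dark stop collar (26 mm diameter, 10 mm wide, fixed on the inner leg, its near face 12 mm beyond this point toward +y). Axes as the stand's.
- holder: Loose steel block 24 (x) x 52 (y) x 50 mm (z), 0.3 to 0.42 kg, standing on the worktop; origin at the centre of its underside. A level 15 mm bore for the rod runs through it along x, axis 38 mm above the underside. At y = +17 and -17 mm an upright 9 mm hole goes right through, with a funnel mouth at the top 14 mm wide and 6 mm deep. The same either way round.
- holder_bore (a point): Middle of the holder's bore (holder frame: 0, 0, 38 mm). The 12 mm rod has 1.5 mm play all round, enough for the bend if the block is turned along with the rod. Let go on the rod, the block drops 1.5 mm, hangs upright (it is bottom-heavy) with its top 10.5 mm above the rod's axis, stays where it was left, but swings about the rod and slides if pushed.
- probe: Cordless temperature probe, 20 g, standing upright in the rest: round steel stem 6 mm diameter, 95 mm long with tapered tip, below a round white head 24 mm diameter and 45 mm tall. Origin at the tip of the stem, z up along the stem: head from z = 95 to 140 mm.
- probe_tip (a point): Lower tip of the probe's stem (the probe's origin).
- probe_shoulder (a point): Centre of the flat underside of the probe's head, 95 mm above the tip.
- probe_rest: Probe rest, does not move: grey round foot 64 mm diameter with an upright 22 mm tube, top rim 115 mm above the worktop; the probe's stem stands in its bore (about 9 mm) and the head's underside sits on the rim. Origin under the centre of the foot, on the worktop.
- beaker: Clear beaker, 52 mm diameter, 68 mm tall, wall about 2 mm, loose and light (55 g), standing on the stand's base plate (8 mm above the worktop) with its centre about 20 mm from the rod's inner leg on the stand's -x side, level with rod_seat, so one of the holes of the seated holder is above it. Origin at the centre of its underside.
- petri: Closed petri dish 62 mm diameter, 16 mm high, loose, to be left alone. Origin at the centre of its underside.
- timer: White bench timer 66 x 62 x 17 mm, loose, to be left alone. Origin at the centre of its underside.
- vial_a: Small brown vial 22 mm diameter, 53 mm tall, loose, to be left alone. Origin at the centre of its underside.

How it is judged:
On the way:
1. The holder hangs on the rod's inner leg, past the bend and up against the stop collar (bore middle within 7 mm of rod_seat, tilt under 0.25 rad) (distance between holder_bore and rod_seat below 0.007 m and angle between holder's own z axis and vertical below 0.25 rad), for 0.2 s.
At the end, for the whole second after the job is handed in: Holder on the rod at the stop collar (bore middle within 7 mm of rod_seat); probe through a holder hole, head down on its top (4 mm); both within 0.25 rad of upright and at rest; probe tip in the beaker (within 22 mm of its axis, 13 mm below the rim); beaker upright (all of step 1 and z of probe_shoulder in the frame of holder between 0.046 and 0.054 m and x of probe_shoulder in the frame of holder between -0.006 and 0.006 m and z of probe_tip in the frame of holder below -0.035 m and angle between probe's own z axis and vertical below 0.25 rad and horizontal distance between probe_tip and beaker below 0.022 m and z of probe_tip in the frame of beaker below 0.055 m and linear speed of each of holder, probe below 0.02 m/s and angle between beaker's own z axis and vertical below 0.1 rad); the robot touches nothing.
It fails at once if the beaker is knocked over (0.35 rad) or shifted by more than 15 mm (angle between beaker's own z axis and vertical above 0.35 rad or distance of beaker from where it was at the start of the episode above 0.015 m).
It fails at once if the petri dish, the timer or the vial is moved by more than 15 mm (distance of any of petri, timer, vial_a from where it was at the start of the episode above 0.015 m).
It also fails if it takes over 69 s, if anything falls off the work surface, if the arm or the gripper's body presses on something with over 40 N, if the wrist force passes 120 N, or if a joint passes its speed limit or range.

## Robot

A 6-joint arm with a two-finger parallel gripper is mounted at the origin on a cart in front of the work surface, level with it; the furniture and walls round the work are solid. World frame = base frame: x ahead of the robot, y to its left, z up, the work surface at z = 0. Lengths are in m, angles in rad, forces in N, time in s.
With the tool pointing down it reaches from about 0.3 to 0.85 m from the base axis. Payload 5.4 kg.
Tool frame: the origin (TCP) lies midway between the tips of the shut fingers; the grasp point (between the pads) lies 19 mm behind it (ctrl.grip_point_offset is the distance from the TCP to the grasp point, in m); z points along the fingers, y is the line along which they close (so a half turn about z gives the same grasp; the last joint's range is limited). The gripper opens to 85 mm and grips with 20 to 120 N. Pads are 22 mm wide; open, the fingers measure 114 mm over their backs; the gripper's body (76 mm by 85 mm) begins 54 mm behind the grasp point. The pads swing forward as they close: fully open they stand 13 mm farther back than shut.
Start: joints at [-1.559, 0.158, 1.597, -0, 1.386, -0.21], TCP at [0.126, -0.561, 0.231] pointing down, gripper open.
Joint ranges: [-2.91, 2.91], [-0.94, 2.29], [0.18, 2.7], [-1.29, 4.43], [0.17, 2.64], [-3, 3]. Speed limits (rad/s): [2.57, 2.57, 3.14, 3.14, 3.14, 3.14].

## Interface

Orientations are given as a unit quaternion [w, x, y, z].
In Python, from rig import ctrl gives the robot as it stands.
- The arm moves only by the tool jog_arm, called after ">>>" by a JSON object that holds its "method" and its "body", one argument or row to a line. Schema: {"type":"object","properties":{"plan":{"type":"array","items":{"type":"array","prefixItems":[{"type":"number"},{"type":"array","items":{"type":"number"},"minItems":3,"maxItems":3},{"type":"array","items":{"type":"number"},"minItems":3,"maxItems":3}],"minItems":3,"maxItems":3},"minItems":1,"maxItems":20},"grip_n":{"type":"number"},"only":{"type":"string"},"quiet":{"type":"boolean"},"lines":{"type":"string"}},"required":["plan"],"additionalProperties":false}. plan is a list of rows, 1 to 20 of them, each written [opening, [dx, dy, dz], [rx, ry, rz]]: the opening from 0.0 (shut) to 1.0 (fully open), then dx, dy, dz in m, then a rotation vector rx, ry, rz in rad; each row shifts and turns the commanded pose from where the row before left it, along the tool's axes as they then stand; what a row does not reach is not made up. A row lasts 1/12 s, in which the tool goes at most 0.0417 m and 0.125 rad, less where a joint would pass 70% of its speed; a pose out of reach is approached as far as the arm can. The fingers move at their own pace and stop on an object; grip_n is the grip in N (left out, the last holds). Time passes only in rows, so rows that do not move let the fingers close. The tool returns the time, the measured TCP pose, the force, the opening and the grip force at its end. only (a regular expression) keeps the lines of the reply that match it, lines (a string "A,B") keeps lines A to B, and quiet returns only ok. Input that does not fit is refused with a message, and nothing moves.
- ctrl.state(): the state, without advancing time (a new reading comes with each control period).
- ctrl.camera(name): name is "scene" or "top" or "wrist"; returns the picture (480x640x3 uint8, red, green, blue); there is no depth.
- ctrl.get_calibration(name): a dict with "vfov" (degrees; the focal length in pixels is half the picture's height over the tangent of half this angle, whatever the lens; pixels are square), "cx", "cy" (the principal point, pixels), "rvec" (rotation vector, rad) and "tvec" (3), from world to camera coordinates, as OpenCV has them. Camera axes: x right, y down, z forward; pixel columns grow to the right and rows downward; lengths in m; the calibration is good to about 2 mm. A picture is of the moment at which its call begins: read the wrist's pose just before it. get_calibration takes no time and is no camera call; for the wrist camera it gives the pose at the moment of the call.
- ctrl.hand_in(): hands the job in; it is judged then, once.
The state is a dict: "clock": time; "q": joint angles; "joint_velocities": joint speeds; "joint_torque": joint torques, N m; "ee_pos": TCP position; "orientation": TCP orientation; "wrist_force": force on the tool from outside, world axes, zero at the start; "torque": the same for the moment, N m; "gripper_width": opening from 0.0 (shut) to 1.0 (fully open); "finger_force": force on a finger pad.
Only numpy, scipy, OpenCV 4.12 (cv2) and the standard library are available. Lean on these libraries where they do the work, as an engineer would, in place of code of your own. Each camera call takes 0.05 s, during which the arm holds its last target. There are 200 camera calls.

## Working session

There is one attempt and no reset: what is moved stays moved. The work goes in short steps, Python scripts to look and compute and a tool call to move; the robot and the scene stay as the last step left them, time stands still between calls to the robot, and variables do not carry over. Pictures are saved under pics/ and viewed, at most 10 in all, crops included, and the job is handed in when it is done.

```bash
ls; mkdir -p pics; python3 - <<'E'
from rig import ctrl
import cv2
for n in ("scene","top"):
    cv2.imwrite(f"pics/{n}0.png",ctrl.camera(n)[:,:,::-1]); print(n,ctrl.get_calibration(n))
s=ctrl.state();print(s['ee_pos'],s['orientation'],s['clock'],s['wrist_force'])
E
```

```text
pics
rig.py
scene {'vfov': 47.61521254138701, 'cx': 327.3234001542775, 'cy': 243.3665762551064, 'rvec': array([ 2.32791496, -0.59377074,  0.23098323]), 'tvec': array([-0.53847045,  0.25181634,  1.05580951])}
top {'vfov': 50.28729492743037, 'cx': 326.4553439612196, 'cy': 245.52437800962716, 'rvec': array([ 2.11729564, -2.17882023,  0.1548121 ]), 'tvec': array([-0.03611032,  0.60808274,  1.19567735])}
[ 0.12646564 -0.56035532  0.23038608] [-8.83220873e-04  9.93857174e-01  1.10666757e-01  8.43131949e-05] 0.1 [-0.22144112 -0.7175195   0.64133003]
```
View pics/scene0.png

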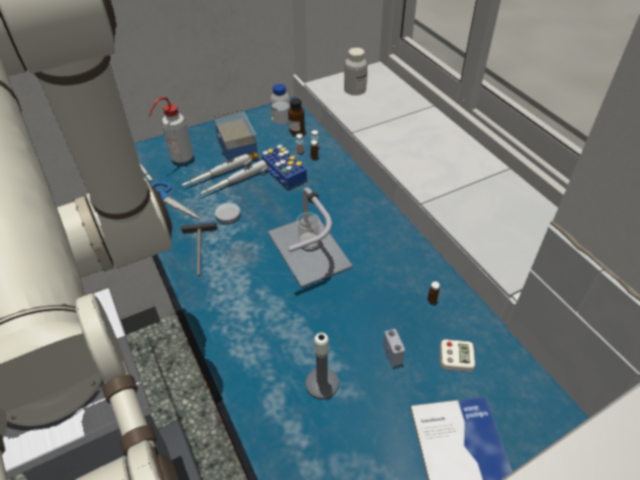

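View pics/top0.png

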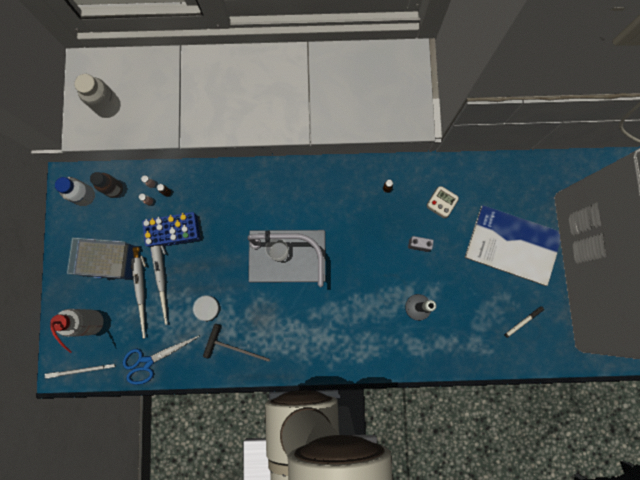

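The scene view shows the stand at (310,245), the holder at (395,347) and the probe in its rest at (322,365). In the top view the stand is at (287,256), the holder at (422,243) and the rest at (417,307). I'll enlarge these regions.

```bash
python3 - <<'E'
import cv2,numpy as np
t=cv2.imread("pics/top0.png");s=cv2.imread("pics/scene0.png")
c=np.zeros((600,800,3),np.uint8)
def put(im,x,y,w,h,k,X,Y): 
    c[Y:Y+h*k,X:X+w*k]=cv2.resize(im[y:y+h,x:x+w],None,fx=k,fy=k,interpolation=cv2.INTER_CUBIC)
put(t,243,222,95,70,5,0,0)
put(t,400,228,60,94,5,480,0)
put(s,265,185,95,49,5,0,351)
cv2.imwrite("pics/crop0.png",c)
E
```

View pics/crop0.png

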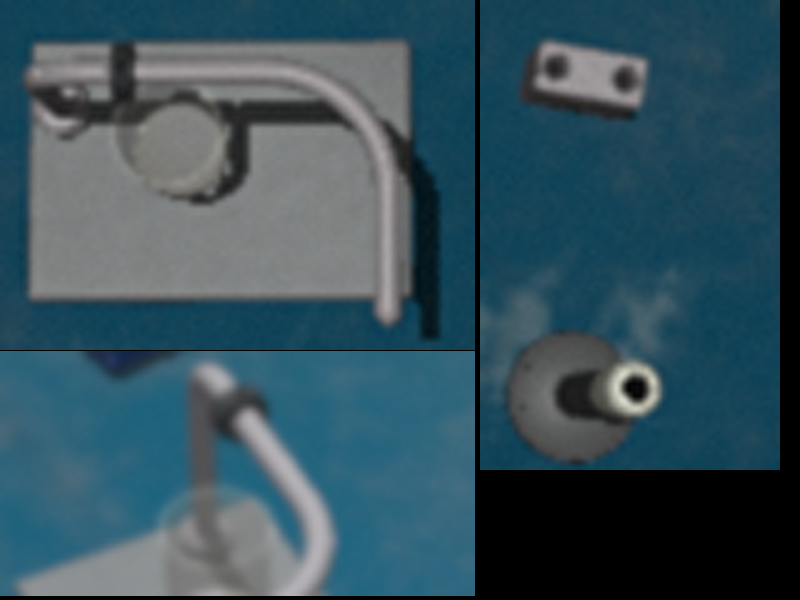

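The crop shows the stand plate corners at about (32,43), (411,41), (411,298) and (28,299) in crop pixels, with the rod's tip at (388,324) and the outer leg at column 387. The holder's holes are at (556,67) and (627,78). The probe head's top centre is at (634,389) and the rest's foot at (571,396).

```bash
cat > h.py <<'E'
from rig import ctrl
import cv2,numpy as np
from scipy.optimize import least_squares
from scipy.spatial.transform import Rotation as R
def cal(n,c=None):
    c=c or ctrl.get_calibration(n);f=240/np.tan(np.radians(c['vfov']/2))
    return np.array([[f,0,c['cx']],[0,f,c['cy']],[0,0,1.]]),np.array(c['rvec'],float),np.array(c['tvec'],float)
def proj(n,P,c=None):
    K,r,t=cal(n,c);return cv2.projectPoints(np.array(P,float).reshape(-1,1,3),r,t,K,None)[0].reshape(-1,2)
def back(n,uv,z,c=None):
    K,r,t=cal(n,c);M=cv2.Rodrigues(r)[0];d=M.T@np.linalg.solve(K,[uv[0],uv[1],1.]);o=-M.T@t
    return o+d*(z-o[2])/d[2]
def place(p,L): # p=x,y,yaw
    L=np.array(L,float);c,s=np.cos(p[2]),np.sin(p[2])
    return np.c_[p[0]+c*L[:,0]-s*L[:,1],p[1]+s*L[:,0]+c*L[:,1],L[:,2]]
E
python3 - <<'E'
from h import *
o=np.array([243,222])-.0
A=np.array([(32,43),(411,41),(411,298),(28,299),(388,322)])/5.+o-.4
L=np.array([(65,95,8),(65,-95,8),(-65,-95,8),(-65,95,8),(-85,-85,125)])/1e3
r=least_squares(lambda p:(proj("top",place(p,L))-A).ravel(),[.3,0,0])
print("stand",r.x,r.fun.reshape(-1,2).round(2).tolist())
print("ends",place(r.x,np.array([(-85,-85,125),(-25,-85,125),(30,-30,125),(30,18,125)])/1e3))
o=np.array([400,228]);f=lambda x,y:((x-480)/5+o[0]-.4,y/5+o[1]-.4)
a=back("top",f(556,67),.05);b=back("top",f(627,78),.05);print("holder",a,b,(a+b)/2,np.linalg.norm(a-b),np.arctan2(*(a-b)[1::-1]))
print("hcorners",[back("top",f(*q),.05).round(4) for q in((541,41),(648,61),(640,107),(532,88))])
print("rest",back("top",f(571,396),.003),"head top",back("top",f(634,389),.16))
print("beaker rim",back("top",(243-.4+172/5,222-.4+145/5),.076))
print("scene check head top",proj("scene",[back("top",f(634,389),.16),np.r_[((a+b)/2)[:2],.05]]),proj("scene",place(r.x,L)))
for n,q,z in (("petri",(206,308),.016),("vial",(389,185),.053),("timer",(443,201),.017)): print(n,back("top",q,z))
E
```

```text
stand [ 0.59007911  0.04598594 -0.02366747] [[-0.12, -0.44], [-0.05, -0.42], [0.18, 0.08], [-0.2, 0.26], [0.17, 0.44]]
ends [[ 0.50309137 -0.03697871  0.125     ]
 [ 0.56307457 -0.03839862  0.125     ]
 [ 0.61936076  0.01528438  0.125     ]
 [ 0.62049669  0.06327094  0.125     ]]
holder [ 0.61075776 -0.2668738   0.05      ] [ 0.60441599 -0.30081246  0.05      ] [ 0.60758687 -0.28384313  0.05      ] 0.03452608901042354 1.3860670779177573
hcorners [array([ 0.6237, -0.2603,  0.05  ]), array([ 0.6124, -0.3114,  0.05  ]), array([ 0.5901, -0.3063,  0.05  ]), array([ 0.6009, -0.2548,  0.05  ])]
rest [ 0.45389762 -0.27394673  0.003     ] head top [ 0.45328564 -0.27339778  0.16      ]
beaker rim [0.59338828 0.06339282 0.076     ]
scene check head top [[321.40222831 337.02245176]
 [395.30764286 340.3040283 ]] [[316.08564935 213.68158553]
 [353.39284294 265.34261616]
 [301.48652016 286.00014304]
 [267.61642725 230.91629987]
 [288.34377747 250.10117472]]
petri [0.46551851 0.24395389 0.016     ]
vial [ 0.75048814 -0.21063378  0.053     ]
timer [ 0.71487957 -0.34878853  0.017     ]
```

>>> {"method": "jog_arm", "body": {
  "plan": [
    [1,[0.038,-0.0118,0.002],[0,0,0]],
    [1,[0.038,-0.0118,0.002],[0,0,0]],
    [1,[0.038,-0.0118,0.002],[0,0,0]],
    [1,[0.038,-0.0118,0.002],[0,0,0]],
    [1,[0.038,-0.0118,0.002],[0,0,0]],
    [1,[0.038,-0.0118,0.002],[0,0,0]],
    [1,[0.038,-0.0118,0.002],[0,0,0]],
    [1,[0.038,-0.0118,0.002],[0,0,0]],
    [1,[0.038,-0.0118,0.002],[0,0,0]],
    [1,[0.038,-0.0118,0.002],[0,0,0]],
    [1,[0.038,-0.0118,0.002],[0,0,0]],
    [1,[0.038,-0.0118,0.002],[0,0,0]],
    [1,[0.038,-0.0118,0.002],[0,0,0]],
    [1,[0.036,-0.0118,0.002],[0,0,0]],
    [1,[0,0,0],[0,0,0.105]],
    [1,[0,0,0],[0,0,0.105]],
    [1,[0,0,0],[0,0,0.105]],
    [1,[0,0,0],[0,0,0.105]],
    [1,[0,0,0],[0,0,0]],
    [1,[0,0,0],[0,0,0]]
  ]
}}

```text
clock: 1.77
ee_pos: [0.6069, -0.283, 0.2027]
orientation: [-0.0, 0.995, -0.097, -0.0]
wrist_force: [0.4, -1.0, 0.2]
gripper_width: 0.997
finger_force: 0.0
```

```bash
cat >> h.py <<'E'
def pose():
    s=ctrl.state();q=s['orientation'];r=R.from_quat([q[1],q[2],q[3],q[0]]);return np.array(s['ee_pos']),r
def to(x,y,z,yaw=None):
    """print the tool-frame delta (constant axes) to a tool-down target"""
    p,r=pose();d=r.inv().apply(np.array([x,y,z])-p);X=r.apply([1,0,0]);cy=np.arctan2(X[1],X[0])
    t=R.from_euler('z',cy if yaw is None else yaw)*R.from_euler('x',np.pi)
    print("at",p.round(4),"yaw",cy.round(4),"delta",d.round(4),"rot",(r.inv()*t).as_rotvec().round(4))
E
python3 - <<'E'
from h import *
to(.607,-.2835,.016,-.2)
c=ctrl.get_calibration("wrist");im=ctrl.camera("wrist");cv2.imwrite("pics/w1.png",im[:,:,::-1]);print(c)
print(ctrl.state()['q'])
E
```

```text
at [ 0.6069 -0.283   0.2027] yaw -0.1953 delta [0.0004 0.0006 0.1867] rot [-0.0004  0.0009  0.0047]
{'vfov': 62.65227744027676, 'cx': 319.2375517685185, 'cy': 245.24939261097623, 'rvec': array([-1.84582005,  2.24474017,  0.3783767 ]), 'tvec': array([-0.15986836,  0.58073425,  0.56703421])}
[-6.16407206e-01  4.20632912e-01  1.33403988e+00  2.28149475e-05
  1.38770103e+00  1.14983529e+00]
```

View pics/w1.png

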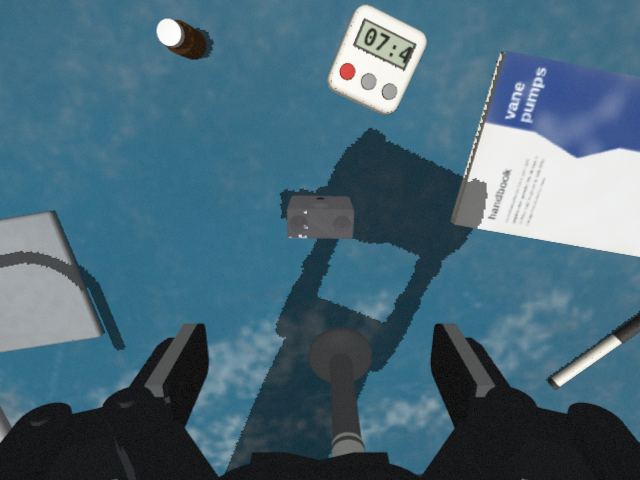

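The wrist view shows the holder at about (320,216), in shadow, between the open fingers. It is well lined up. I'll enlarge it to measure its corners.

```bash
python3 - <<'E'
from h import *
im=cv2.imread("pics/w1.png")[180:250,275:370]
im=np.clip((im.astype(float)*1.8),0,255).astype(np.uint8)
cv2.imwrite("pics/w1c.png",cv2.resize(im,None,fx=8,fy=8,interpolation=cv2.INTER_CUBIC))
E
```

```text
(no output)
```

View pics/w1c.png

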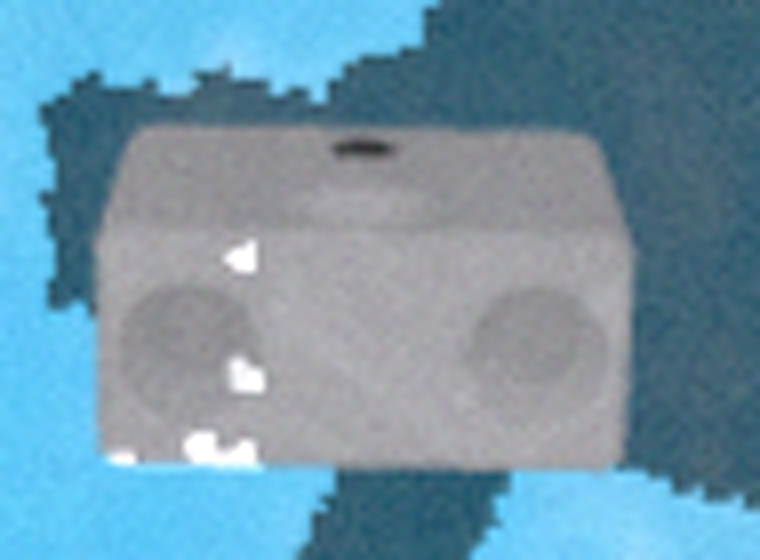

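The enlarged view shows the top-face corners at about (97,230), (633,238), (624,468) and (100,462) in crop pixels, and the hole mouths at (190,348) and (537,350).

```bash
python3 - <<'E'
from h import *
A=np.array([(97,230),(633,238),(624,468),(100,462),(190,348),(537,350)])/8.+np.array([275,180])-.45
L=np.array([(12,26,50),(12,-26,50),(-12,-26,50),(-12,26,50),(0,17,50),(0,-17,50)])/1e3
r=least_squares(lambda p:(proj("wrist",place(p,L))-A).ravel(),[.607,-.2835,-.2])
print(r.x,r.fun.reshape(-1,2).round(2).tolist()); to(r.x[0],r.x[1],.016,r.x[2])
E
```

```text
[ 0.60673006 -0.28318716 -0.20684598] [[-0.31, -0.38], [0.33, -0.57], [0.21, 0.35], [-0.23, 0.32], [-0.14, 0.05], [0.15, 0.32]]
at [ 0.6069 -0.2831  0.2029] yaw -0.1955 delta [-0.      0.0002  0.1869] rot [-0.0003  0.0007  0.0114]
```

>>> {"method": "jog_arm", "body": {
  "plan": [
    [1,[0,0,0.039],[0,0,0.011]],
    [1,[0,0,0.039],[0,0,0]],
    [1,[0,0,0.039],[0,0,0]],
    [1,[0,0,0.039],[0,0,0]],
    [1,[0,0,0.035],[0,0,0]],
    [0.9,[0,0,0],[0,0,0]],
    [0,[0,0,0],[0,0,0]],
    [0,[0,0,0],[0,0,0]],
    [0,[0,0,0],[0,0,0]],
    [0,[0,0,0],[0,0,0]],
    [0,[0,0,0],[0,0,0]],
    [0,[0,0,0],[0,0,0]]
  ],
  "grip_n": 70
}}

```text
clock: 2.82
ee_pos: [0.6091, -0.2845, 0.0157]
orientation: [0.001, 0.995, -0.104, 0.002]
wrist_force: [-0.4, 0.6, 7.9]
gripper_width: 0.598
finger_force: 75.5
```

```bash
python3 - <<'E'
from h import *
to(.503-.045,-.037,.14,-.024)
E
```

```text
at [ 0.6091 -0.2845  0.0157] yaw -0.209 delta [-0.1986 -0.2105 -0.1258] rot [ 0.0026 -0.0049 -0.185 ]
```

>>> {"method": "jog_arm", "body": {
  "plan": [
    [0,[0,0,-0.01],[0,0,0]],
    [0,[0,0,-0.02],[0,0,0]],
    [0,[0,0,-0.03],[0,0,0]],
    [0,[0,0,-0.035],[0,0,0]],
    [0,[0,0,-0.035],[0,0,0]],
    [0,[0,0,0],[0,0,0]],
    [0,[0,0,0],[0,0,0]],
    [0,[0,0,0],[0,0,0]]
  ]
}}

```text
clock: 3.48
ee_pos: [0.6061, -0.2825, 0.1409]
orientation: [-0.001, 0.995, -0.104, -0.001]
wrist_force: [-0.2, -0.2, -5.0]
gripper_width: 0.597
finger_force: 74.7
```

```bash
python3 - <<'E'
from h import *
to(.503-.045,-.037,.14,-.024)
c=ctrl.get_calibration("wrist");im=ctrl.camera("wrist");cv2.imwrite("pics/w2.png",im[:,:,::-1])
E
```

```text
at [ 0.6061 -0.2825  0.1409] yaw -0.2091 delta [-0.1959 -0.2094  0.0016] rot [-0.0013  0.0024 -0.1851]
```

View pics/w2.png

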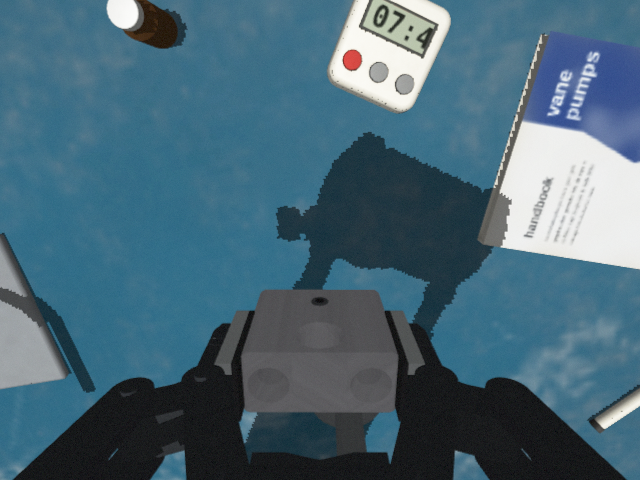

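The wrist view shows the holder gripped squarely. Its top face runs from about (243,352) to (397,412) and the bore mouth is at (320,334). Next is the holder's pose in the tool frame, from its corners.

```bash
python3 - <<'E'
from h import *
g=cv2.imread("pics/w2.png",0)
A=np.array([(243,352),(397,352),(397,412),(243,412),(260,290),(381,290)],np.float32).reshape(-1,1,2)
B=cv2.cornerSubPix(g,A.copy(),(4,4),(-1,-1),(3,50,.01)).reshape(-1,2);print(B.tolist())
L=np.array([(12,26,50),(12,-26,50),(-12,-26,50),(-12,26,50),(12,26,0),(12,-26,0)])/1e3
p,r=pose();H=r*R.from_euler('x',np.pi)
def fun(v):
    P=p+(H*R.from_rotvec(v[3:])).apply(L-[0,0,.038])+H.apply(v[:3]);return (proj("wrist",P)-B).ravel()
s=least_squares(fun,[0,0,.022,0,0,0],loss='soft_l1');print("bore in upright tool frame (x,y,z up)",s.x.round(4),s.fun.reshape(-1,2).round(1).tolist())
s=least_squares(lambda v:fun(np.r_[v,0,0,0]),[0,0,.022],loss='soft_l1');print(s.x.round(4),s.fun.reshape(-1,2).round(1).tolist())
E
```

```text
[[243.0, 352.0], [397.9264831542969, 355.4396667480469], [395.81103515625, 410.87677001953125], [241.6832733154297, 414.2489318847656], [263.4504089355469, 289.436767578125], [381.0, 290.0]]
bore in upright tool frame (x,y,z up) [-0.0036  0.      0.021  -0.0214  0.0188  0.0039] [[-2.9, 0.7], [1.4, -1.2], [-0.6, 3.9], [2.9, -1.5], [0.3, -0.1], [-0.9, 0.1]]
[-0.0048 -0.0003  0.0193] [[-0.3, 2.6], [1.8, -0.7], [-0.7, 2.3], [5.3, -1.2], [-0.4, -0.1], [-2.6, -0.6]]
```

>>> {"method": "jog_arm", "body": {
  "plan": [
    [0,[-0.025,-0.0262,0],[0,0,0]],
    [0,[-0.025,-0.0262,0],[0,0,0]],
    [0,[-0.025,-0.0262,0],[0,0,0]],
    [0,[-0.025,-0.0262,0],[0,0,0]],
    [0,[-0.025,-0.0262,0],[0,0,0]],
    [0,[-0.025,-0.0262,0],[0,0,0]],
    [0,[-0.025,-0.0262,0],[0,0,0]],
    [0,[-0.025,-0.0262,0],[0,0,0]],
    [0,[0,0,0],[0,0,-0.0925]],
    [0,[0,0,0],[0,0,-0.0925]],
    [0,[0,0,0.019],[0,0,0]],
    [0,[0,0,0.018],[0,0,0]],
    [0,[0,0,0],[0,0,0]],
    [0,[0,0,0],[0,0,0]],
    [0,[0,0,0],[0,0,0]]
  ]
}}

```text
clock: 4.78
ee_pos: [0.4547, -0.0365, 0.105]
orientation: [-0.0, 1.0, -0.012, -0.001]
wrist_force: [-0.6, 0.1, -4.2]
gripper_width: 0.603
finger_force: 74.8
```

```bash
python3 - <<'E'
from h import *
to(.455,-.037,.1035,-.024)
c=ctrl.get_calibration("wrist");im=ctrl.camera("wrist");cv2.imwrite("pics/w3.png",im[:,:,::-1])
print(c, proj("wrist",[(.503,-.037,.125),(.563,-.0384,.125),(.6204,.0153,.125)],c))
E
```

```text
at [ 0.4547 -0.0365  0.105 ] yaw -0.0243 delta [0.0004 0.0005 0.0015] rot [-0.0004  0.0013 -0.0003]
{'vfov': 62.65227744027676, 'cx': 319.2375517685185, 'cy': 245.24939261097623, 'rvec': array([-2.0182309 ,  2.06607114,  0.34868534]), 'tvec': array([-0.02534946,  0.42870295,  0.41104715])} [[ 318.47274851  226.00309868]
 [ 318.29395337   15.83523341]
 [  76.49478782 -263.8857776 ]]
```

View pics/w3.png

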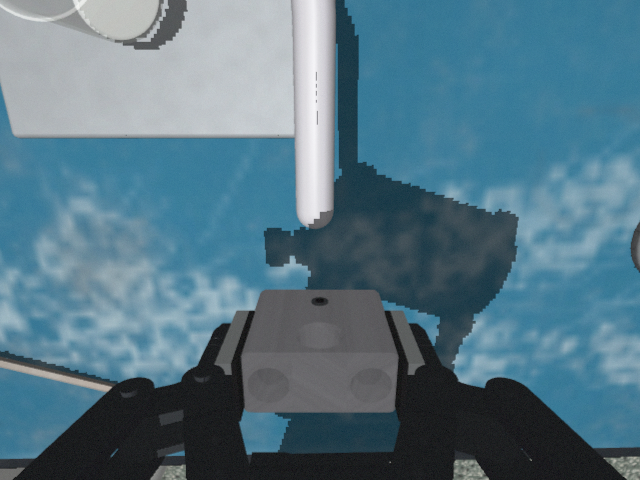

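The wrist view shows the rod's centre at about column 314.5, with its tip at row 228. The holder is centred on column 320, so it has to go roughly 1.5 mm toward +y. I'll measure these edges numerically.

```bash
cat >> h.py <<'E'
def edges(g,i,lo,hi,axis,w=3):
    """positions of strongest rise and fall on a profile: axis 0 -> along row i, 1 -> along column i"""
    g=cv2.GaussianBlur(g.astype(np.float32),(5,5),1.2)
    p=(g[i-w:i+w+1,lo:hi].mean(0) if axis==0 else g[lo:hi,i-w:i+w+1].mean(1));d=np.gradient(p)
    def pk(d):
        k=int(np.clip(np.argmax(d),1,len(d)-2));a,b,c=d[k-1:k+2];return lo+k+.5*(a-c)/(a-2*b+c)
    return pk(d),pk(-d)
E
python3 - <<'E'
from h import *
im=cv2.imread("pics/w3.png");g=im[:,:,2]
for i in (40,100,160,200): e=edges(g,i,275,355,0);print("rod row",i,np.round(e,1),round(sum(e)/2,2))
for i in (375,390,400): e=edges(g,i,232,410,0);print("holder row",i,np.round(e,1),round(sum(e)/2,2))
for c in (290,350): print("holder col",c,edges(g,c,275,305,1),edges(g,c,340,362,1),edges(g,c,400,425,1))
to(.455,-.037,.1035,-.024)
for z in (.123,.1265): P=np.array([(.455-.003+dx,-.037,z-.038+dz) for dx,dz in((.012,0),(.012,.05),(-.012,.05))]);print(z,proj("wrist",P).round(1).tolist())
E
```

```text
rod row 40 [295.4 334.9] 315.16
rod row 100 [296.6 333.8] 315.19
rod row 160 [295.1 332.9] 313.99
rod row 200 [295.8 332.9] 314.36
holder row 375 [241.9 396.6] 319.22
holder row 390 [243.  395.5] 319.21
holder row 400 [243.7 394.7] 319.21
holder col 290 (np.float32(288.47336), np.float32(274.94675)) (np.float32(352.03842), np.float32(343.05746)) (np.float32(417.6911), np.float32(412.05508))
holder col 350 (np.float32(289.1307), np.float32(300.64853)) (np.float32(352.03354), np.float32(339.3123)) (np.float32(402.35516), np.float32(412.0936))
at [ 0.4553 -0.0367  0.1057] yaw -0.0243 delta [-0.0003  0.0003  0.0022] rot [ 0.0001 -0.0003 -0.0003]
0.123 [[320.2, 284.6], [320.6, 347.4], [322.1, 405.6]]
0.1265 [[320.3, 287.9], [320.6, 353.5], [322.2, 412.8]]
```

>>> {"method": "jog_arm", "body": {
  "plan": [
    [0,[0,-0.0014,0.0017],[0,0,0.006]],
    [0,[0.012,0,0],[0,0,0]],
    [0,[0.012,0,0],[0,0,0]],
    [0,[0.01,0,0],[0,0,0]],
    [0,[0,0,0],[0,0,0]],
    [0,[0,0,0],[0,0,0]]
  ]
}}

```text
clock: 5.33
ee_pos: [0.4894, -0.0363, 0.1041]
orientation: [0.0, 1.0, -0.015, 0.0]
wrist_force: [-0.3, -0.1, -3.7]
gripper_width: 0.6
finger_force: 74.9
```

>>> {"method": "jog_arm", "body": {
  "plan": [
    [0,[0.006,0,0],[0,0,0]],
    [0,[0.006,0,0],[0,0,0]],
    [0,[0,0,0],[0,0,0]]
  ]
}}

```text
clock: 5.58
ee_pos: [0.5021, -0.0368, 0.104]
orientation: [0.0, 1.0, -0.015, 0.001]
wrist_force: [0.5, 1.1, -4.1]
gripper_width: 0.598
finger_force: 74.9
```

>>> {"method": "jog_arm", "body": {
  "plan": [
    [0,[0.006,0,0],[0,0,0]],
    [0,[0.006,0,0],[0,0,0]],
    [0,[0,0,0],[0,0,0]],
    [0,[0,0,0],[0,0,0]]
  ]
}}

```text
clock: 5.92
ee_pos: [0.5133, -0.037, 0.1036]
orientation: [-0.0, 1.0, -0.015, -0.0]
wrist_force: [0.4, -0.5, -3.9]
gripper_width: 0.594
finger_force: 74.9
```

>>> {"method": "jog_arm", "body": {
  "plan": [
    [0,[0.013,0,0],[0,0,0]],
    [0,[0.013,0,0],[0,0,0]],
    [0,[0.013,0,0],[0,0,0]],
    [0,[0.012,0,0],[0,0,0]],
    [0,[0,0,0],[0,0,0]],
    [0,[0,0,0],[0,0,0]],
    [0,[0,0,0],[0,0,0]]
  ]
}}

```text
clock: 6.5
ee_pos: [0.5633, -0.0382, 0.1033]
orientation: [-0.0, 1.0, -0.015, -0.0]
wrist_force: [1.5, 1.4, -5.5]
gripper_width: 0.597
finger_force: 75.3
```

```bash
python3 - <<'E'
from h import *
for i in range(4):
    s=ctrl.state();print(s['clock'],np.round(s['wrist_force'],1),np.round(s['torque'],2))
print(place([.59008,.04599,-.02367],[[-.025,-.03,0]])); to(.566,-.0379,.1037,-.024)
E
```

```text
6.5 [ 1.5  1.4 -5.5] [ 0.32 -0.11  0.02]
6.5 [ 1.5  1.4 -5.5] [ 0.32 -0.11  0.02]
6.5 [ 1.5  1.4 -5.5] [ 0.32 -0.11  0.02]
6.5 [ 1.5  1.4 -5.5] [ 0.32 -0.11  0.02]
[[0.56437697 0.0165901  0.        ]]
at [ 0.5633 -0.0382  0.1033] yaw -0.03 delta [ 0.0026 -0.0004 -0.0004] rot [-0.0003  0.0009 -0.006 ]
```

>>> {"method": "jog_arm", "body": {
  "plan": [
    [0,[0.003,-0.001,0],[0,0,-0.006]],
    [0,[0.0062,-0.0007,0],[0,0,-0.112]],
    [0,[0.0062,-0.0007,0],[0,0,-0.112]],
    [0,[0.0062,-0.0007,0],[0,0,-0.112]],
    [0,[0,0,0],[0,0,0]],
    [0,[0,0,0],[0,0,0]]
  ]
}}

```text
clock: 7.0
ee_pos: [0.5849, -0.0335, 0.1034]
orientation: [-0.0, 0.988, 0.154, -0.0]
wrist_force: [0.3, 2.8, -5.2]
gripper_width: 0.599
finger_force: 75.1
```

```bash
cat > chk.py <<'E'
from h import *
# compare tool with the ideal place on the rod for the present yaw
st=[.59008,.04599,-.02367]
p,r=pose();X=r.apply([1,0,0]);yaw=np.arctan2(X[1],X[0]);b=p-.003*X
C=np.array([.56438,.01659]);d=b[:2]-C
print("yaw-rod",round(yaw+.0237,3),"pos angle",round(np.arctan2(*d[::-1])+np.pi/2+.0237,3),"radius mm",round(np.hypot(*d)*1e3,1),"tilt",r.apply([0,0,1])[:2].round(3))
f=ctrl.state()['wrist_force'];t=ctrl.state()['torque'];print("force in tool",r.inv().apply(f).round(1),"torque",r.inv().apply(t).round(2))
L=place([0,0,0],[[0,0,0]]);c,s=np.cos(st[2]),np.sin(st[2]);e=b[:2]-st[:2];print("bore in stand mm",round((c*e[0]+s*e[1])*1e3,1),round((-s*e[0]+c*e[1])*1e3,1),round((b[2]+.0213)*1e3,1))
E
python3 chk.py
```

```text
yaw-rod 0.333 pos angle 0.358 radius mm 54.0 tilt [-0.001  0.001]
force in tool [ 1.1 -2.5  5.2] torque [0.33 0.14 0.03]
bore in stand mm -6.1 -80.6 124.7
```

>>> {"method": "jog_arm", "body": {
  "plan": [
    [0,[0.0062,-0.0009,0],[0,0,-0.112]],
    [0,[0.0062,-0.0009,0],[0,0,-0.112]],
    [0,[0.0062,-0.0007,0],[0,0,-0.112]],
    [0,[0.0062,-0.0007,0],[0,0,-0.112]],
    [0,[0,0,0],[0,0,0]],
    [0,[0,0,0],[0,0,0]]
  ]
}}

```text
clock: 7.5
ee_pos: [0.605, -0.0193, 0.1033]
orientation: [-0.0, 0.93, 0.369, -0.0]
wrist_force: [-1.4, 3.2, -4.0]
gripper_width: 0.596
finger_force: 75.3
```

```bash
python3 chk.py
```

```text
yaw-rod 0.779 pos angle 0.815 radius mm 54.1 tilt [-0.001  0.001]
force in tool [ 1.1 -3.3  4. ] torque [ 0.51  0.12 -0.08]
bore in stand mm 14.3 -67.1 124.6
```

>>> {"method": "jog_arm", "body": {
  "plan": [
    [0,[0.0056,-0.001,0],[0,0,-0.116]],
    [0,[0.006,-0.0009,0],[0,0,-0.114]],
    [0,[0.0062,-0.0007,0],[0,0,-0.112]],
    [0,[0.0062,-0.0007,0],[0,0,-0.112]],
    [0,[0,0,0],[0,0,0]],
    [0,[0,0,0],[0,0,0]]
  ]
}}

```text
clock: 8.0
ee_pos: [0.6167, 0.0013, 0.1035]
orientation: [-0.0, 0.823, 0.568, -0.0]
wrist_force: [-1.6, 1.3, -5.0]
gripper_width: 0.597
finger_force: 75.3
```

```bash
python3 chk.py
```

```text
yaw-rod 1.232 pos angle 1.256 radius mm 54.4 tilt [-0.001 -0.   ]
force in tool [ 0.6 -1.9  5. ] torque [ 0.34  0.08 -0.06]
bore in stand mm 26.7 -46.8 124.8
```

>>> {"method": "jog_arm", "body": {
  "plan": [
    [0,[0.0058,-0.0007,0],[0,0,-0.113]],
    [0,[0.0062,-0.0006,0],[0,0,-0.113]],
    [0,[0.0062,-0.0004,0],[0,0,-0.113]],
    [0,[0.006,0.0003,0],[0,0,0]],
    [0,[0.006,0.0003,0],[0,0,0]],
    [0,[0,0,0],[0,0,0]],
    [0,[0,0,0],[0,0,0]]
  ]
}}

```text
clock: 8.58
ee_pos: [0.6205, 0.0319, 0.1035]
orientation: [-0.0, 0.714, 0.7, 0.0]
wrist_force: [-1.7, 1.6, -6.0]
gripper_width: 0.6
finger_force: 75.3
```

```bash
python3 chk.py
```

```text
yaw-rod 1.574 pos angle 1.811 radius mm 57.4 tilt [-0.  0.]
force in tool [ 1.5 -1.7  6. ] torque [0.24 0.19 0.03]
bore in stand mm 30.8 -16.3 124.8
```

Past the bend. Now along the inner leg towards the collar.

>>> {"method": "jog_arm", "body": {
  "plan": [
    [0,[0.01,-0.0003,0],[0,0,0]],
    [0,[0.01,-0.0002,0],[0,0,0]],
    [0,[0.008,0,0],[0,0,0]],
    [0,[0,0,0],[0,0,0]],
    [0,[0,0,0],[0,0,0]]
  ]
}}

```text
clock: 9.0
ee_pos: [0.6209, 0.0605, 0.1038]
orientation: [0.0, 0.713, 0.701, 0.0]
wrist_force: [-0.1, -0.5, -5.2]
gripper_width: 0.599
finger_force: 75.2
```

```bash
python3 chk.py
```

```text
yaw-rod 1.578 pos angle 2.222 radius mm 69.8 tilt [0.001 0.   ]
force in tool [-0.5 -0.1  5.2] torque [ 0.08  0.12 -0.04]
bore in stand mm 30.5 12.3 125.1
```

>>> {"method": "jog_arm", "body": {
  "plan": [
    [0,[0.002,0,0],[0,0,0]],
    [0,[0.002,0,0],[0,0,0]],
    [0,[0,0,0],[0,0,0]]
  ]
}}

```text
clock: 9.25
ee_pos: [0.621, 0.0637, 0.1037]
orientation: [0.0, 0.714, 0.701, 0.0]
wrist_force: [-0.5, 0.5, -5.1]
gripper_width: 0.599
finger_force: 75.2
```

```bash
python3 chk.py
```

```text
yaw-rod 1.576 pos angle 2.256 radius mm 71.7 tilt [0. 0.]
force in tool [ 0.5 -0.5  5.1] torque [ 0.04  0.08 -0.  ]
bore in stand mm 30.5 15.4 125.0
```

>>> {"method": "jog_arm", "body": {
  "plan": [
    [0,[0.0015,0,0],[0,0,0]],
    [0,[0.001,0,0],[0,0,0]],
    [0,[0,0,0],[0,0,0]]
  ]
}}

```text
clock: 9.5
ee_pos: [0.621, 0.0661, 0.1037]
orientation: [0.0, 0.713, 0.701, 0.0]
wrist_force: [-0.7, 0.4, -3.4]
gripper_width: 0.6
finger_force: 75.2
```

```bash
python3 chk.py
```

```text
yaw-rod 1.576 pos angle 2.283 radius mm 73.3 tilt [0. 0.]
force in tool [ 0.4 -0.7  3.4] torque [-0.01  0.03  0.04]
bore in stand mm 30.5 17.9 125.0
```

>>> {"method": "jog_arm", "body": {
  "plan": [
    [0,[0.001,0,0],[0,0,0]],
    [0,[0.001,0,0],[0,0,0]],
    [0,[0,0,0],[0,0,0]]
  ]
}}

```text
clock: 9.75
ee_pos: [0.6211, 0.0662, 0.1038]
orientation: [0.001, 0.713, 0.701, -0.001]
wrist_force: [-1.4, -6.1, -4.0]
gripper_width: 0.599
finger_force: 75.3
```

```bash
python3 chk.py
```

```text
yaw-rod 1.576 pos angle 2.283 radius mm 73.4 tilt [ 0.    -0.003]
force in tool [-6.1 -1.2  4. ] torque [ 0.1  -0.91  0.01]
bore in stand mm 30.5 18.0 125.1
```

>>> {"method": "jog_arm", "body": {
  "plan": [
    [0,[-0.0012,0,0.0013],[0,0,0]],
    [0,[0,0,0],[0,0,0]],
    [0.7,[0,0,0],[0,0,0]],
    [0.8,[0,0,0],[0,0,0]],
    [1,[0,0,0],[0,0,0]],
    [1,[0,0,0],[0,0,0]],
    [1,[0,0,0],[0,0,0]],
    [1,[0,0,0],[0,0,0]]
  ]
}}

```text
clock: 10.42
ee_pos: [0.6211, 0.067, 0.1026]
orientation: [0.0, 0.713, 0.701, 0.0]
wrist_force: [-0.7, 0.1, 0.7]
gripper_width: 0.996
finger_force: 0.0
```

```bash
python3 chk.py
```

```text
yaw-rod 1.577 pos angle 2.292 radius mm 73.9 tilt [0.001 0.   ]
force in tool [ 0.1 -0.7 -0.7] torque [0.03 0.02 0.06]
bore in stand mm 30.5 18.7 123.9
```

>>> {"method": "jog_arm", "body": {
  "plan": [
    [1,[0,0,-0.02],[0,0,0]],
    [1,[0,0,-0.04],[0,0,0]],
    [1,[0,0,-0.04],[0,0,0]],
    [1,[0,0,-0.04],[0,0,0]],
    [1,[0,0,0],[0,0,0]],
    [1,[0,0,0],[0,0,0]]
  ]
}}

```text
clock: 10.92
ee_pos: [0.6229, 0.0668, 0.2463]
orientation: [0.003, 0.713, 0.701, 0.002]
wrist_force: [-1.2, -0.1, -0.4]
gripper_width: 1.002
finger_force: 0.0
```

```bash
python3 - <<'E'
from h import *
im=ctrl.camera("wrist");t=ctrl.camera("top");s=ctrl.camera("scene")
cv2.imwrite("pics/w4.png",im[:,:,::-1]);cv2.imwrite("pics/top4.png",t[:,:,::-1]);cv2.imwrite("pics/scene4.png",s[:,:,::-1])
import json;c=ctrl.get_calibration("wrist");json.dump({k:np.array(v).tolist() for k,v in c.items()},open("w4.json","w"))
to(.4535,-.2737,.25)
H=place([.6205,.0633,1.547],np.array([(0,17,48.5),(0,-17,48.5)])/1e3)+[0,0,.087-.0005];print(H,proj("wrist",H))
E
```

```text
at [0.6199 0.0669 0.2403] yaw 1.5528 delta [-0.3436 -0.1602 -0.0093] rot [-0.0034 -0.0003  0.    ]
[[0.60350481 0.0637045  0.135     ]
 [0.63749519 0.0628955  0.135     ]] [[295.41240991 248.83610949]
 [346.30637902 249.20944609]]
```

View pics/w4.png

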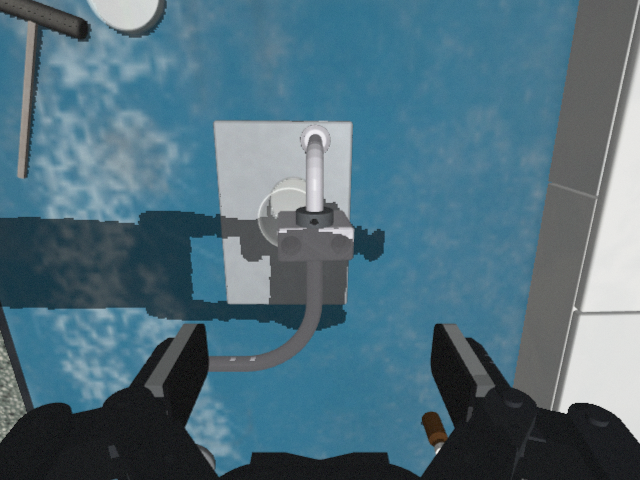

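The wrist view shows the holder seated at about (315,242) against the dark collar, upright on the inner leg. The beaker stands below and to the left. Next, the probe.

>>> {"method": "jog_arm", "body": {
  "plan": [
    [1,[-0.0344,-0.016,-0.001],[0,0,0]],
    [1,[-0.0344,-0.016,-0.001],[0,0,0]],
    [1,[-0.0344,-0.016,-0.001],[0,0,0]],
    [1,[-0.0344,-0.016,-0.001],[0,0,0]],
    [1,[-0.0344,-0.016,-0.001],[0,0,0]],
    [1,[-0.0344,-0.016,-0.001],[0,0,0]],
    [1,[-0.0344,-0.016,-0.001],[0,0,0]],
    [1,[-0.0344,-0.016,-0.001],[0,0,0]],
    [1,[-0.0344,-0.016,-0.001],[0,0,0]],
    [1,[-0.0344,-0.016,-0.001],[0,0,0]],
    [1,[0,0,0],[0,0,0]],
    [1,[0,0,0],[0,0,0]],
    [1,[0,0,0],[0,0,0]],
    [1,[0,0,0],[0,0,0]],
    [1,[0,0,0],[0,0,0]],
    [1,[0,0,0],[0,0,0]]
  ]
}}

```text
clock: 12.4
ee_pos: [0.4552, -0.2731, 0.252]
orientation: [-0.0, 0.713, 0.701, 0.0]
wrist_force: [-0.1, -1.0, -0.9]
gripper_width: 1.001
finger_force: 0.0
```

```bash
python3 - <<'E'
from h import *
to(.4535,-.2737,.122)
im=ctrl.camera("wrist");cv2.imwrite("pics/w5.png",im[:,:,::-1])
t=ctrl.camera("top");cv2.imwrite("pics/top5.png",t[:,:,::-1]);s=ctrl.camera("scene");cv2.imwrite("pics/scene5.png",s[:,:,::-1])
print(proj("wrist",[(.4535,-.2737,.16),(.4535,-.2737,.115)]),proj("scene",[(.6035,.0637,.135),(.6375,.0629,.135),(.6205,.0633,.135)]),proj("top",[(.6035,.0637,.135),(.6375,.0629,.135),(.6205,.0633,.135)]))
c=np.vstack([cv2.resize(im[200:330,240:400,::-1],None,fx=2.25,fy=2.25,interpolation=3)])
k=np.zeros((560,800,3),np.uint8);k[:c.shape[0],:c.shape[1]]=c
a=cv2.resize(t[222:282,240:335,::-1],None,fx=4.6,fy=4.6,interpolation=3);k[:a.shape[0],362:362+a.shape[1]]=a[:,:438]
a=cv2.resize(s[180:295,260:360,::-1],None,fx=2.3,fy=2.3,interpolation=3);k[293:293+a.shape[0],:a.shape[1]]=a[:267]
cv2.imwrite("pics/c5.png",k)
E
```

```text
at [ 0.4552 -0.2731  0.252 ] yaw 1.5547 delta [-0.0007 -0.0017  0.13  ] rot [-0.0003 -0.0004  0.    ]
[[316.87316606 250.54462678]
 [317.21373798 229.96931645]] [[309.42422427 200.97169323]
 [323.26723863 196.18023275]
 [316.37628618 198.56538713]] [[274.26559076 242.66686321]
 [274.40748414 227.73925461]
 [274.33668631 235.18739839]]
```

View pics/c5.png

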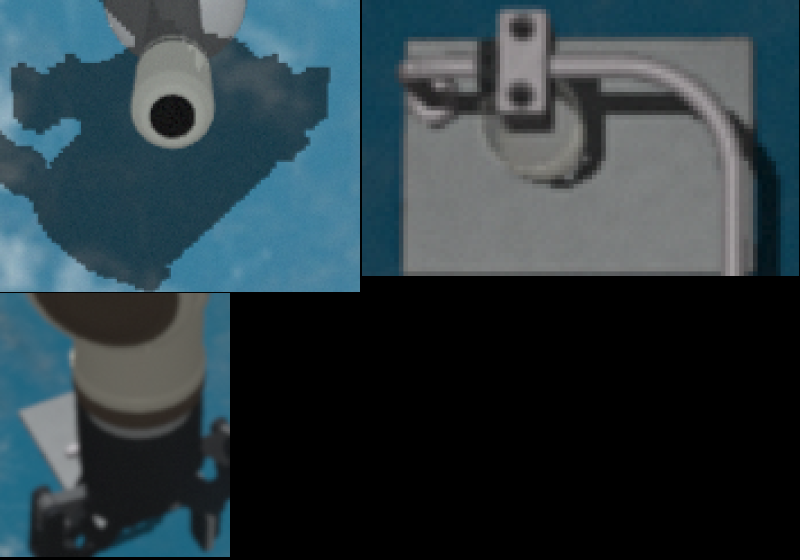

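The top crop shows the holder's holes at about (274.5,242.3) and (274.5,227.7) in full-image pixels, within 1 mm of prediction. The wrist crop shows the probe head's top centre at about (317,252), also as predicted.

>>> {"method": "jog_arm", "body": {
  "plan": [
    [1,[-0.001,-0.0017,0.03],[0,0,0]],
    [1,[0,0,0.035],[0,0,0]],
    [1,[0,0,0.035],[0,0,0]],
    [1,[0,0,0.03],[0,0,0]],
    [1,[0,0,0],[0,0,0]],
    [0,[0,0,0],[0,0,0]],
    [0,[0,0,0],[0,0,0]],
    [0,[0,0,0],[0,0,0]],
    [0,[0,0,0],[0,0,0]],
    [0,[0,0,0],[0,0,0]],
    [0,[0,0,0],[0,0,0]],
    [0,[0,0,0],[0,0,0]],
    [0,[0,0,0],[0,0,0]],
    [0,[0,0,0],[0,0,0]]
  ],
  "grip_n": 25
}}

```text
clock: 13.72
ee_pos: [0.4539, -0.276, 0.1241]
orientation: [0.001, 0.713, 0.701, 0.0]
wrist_force: [-1.5, 1.0, 7.4]
gripper_width: 0.271
finger_force: 24.6
```

>>> {"method": "jog_arm", "body": {
  "plan": [
    [0,[0,0,-0.01],[0,0,0]],
    [0,[0,0,-0.02],[0,0,0]],
    [0,[0,0,-0.03],[0,0,0]],
    [0,[0,0,-0.035],[0,0,0]],
    [0,[0,0,-0.035],[0,0,0]],
    [0,[0,0,-0.02],[0,0,0]],
    [0,[0,0,0],[0,0,0]],
    [0,[0,0,0],[0,0,0]],
    [0,[0,0,0],[0,0,0]],
    [0,[0,0,0],[0,0,0]]
  ]
}}

```text
clock: 14.55
ee_pos: [0.4523, -0.2745, 0.2705]
orientation: [-0.002, 0.713, 0.701, -0.0]
wrist_force: [0.8, -0.5, -0.8]
gripper_width: 0.271
finger_force: 25.0
```

```bash
python3 - <<'E'
from h import *
to(.6035,.0637,.28)
s=ctrl.camera("scene");im=ctrl.camera("wrist");cv2.imwrite("pics/w6.png",im[:,:,::-1]);cv2.imwrite("pics/scene6.png",s[:,:,::-1])
p,r=pose();f=lambda d:p+r.apply([0,0,d])
print(proj("scene",[f(-.05),f(.1)]),proj("wrist",[f(-.035),f(.01),f(.1)]))
k=np.zeros((560,800,3),np.uint8);a=cv2.resize(im[150:480,220:420,::-1],None,fx=1.7,fy=1.7,interpolation=3);k[:a.shape[0],:a.shape[1]]=a[:560]
u,v=proj("scene",[f(.03)])[0].astype(int);print(u,v)
b=s[v-70:v+70,u-55:u+55,::-1];b=cv2.resize(b,None,fx=4,fy=4,interpolation=3);k[:b.shape[0],350:350+b.shape[1]]=b[:560,:450]
cv2.imwrite("pics/c6.png",k)
E
```

```text
at [ 0.4523 -0.2745  0.2705] yaw 1.5527 delta [ 0.3409  0.1451 -0.009 ] rot [-0.0025 -0.0024  0.    ]
[[320.21814575 277.31954068]
 [321.02817592 334.20841805]] [[319.34963614 381.76232034]
 [319.32079065 314.3893918 ]
 [319.29171744 246.48456514]]
320 309
```

View pics/c6.png

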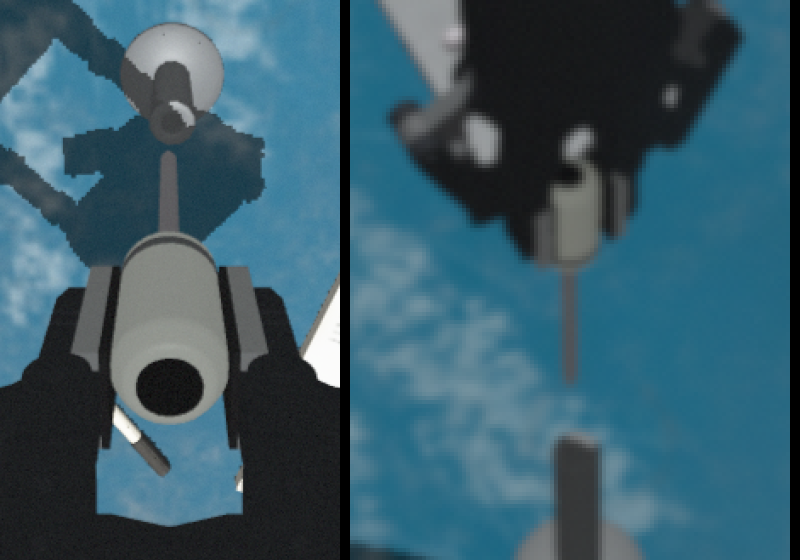

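The wrist crop shows the probe gripped upright, its stem tip at (318.8,239.4) in the full picture. In the scene view the tip is at about (320,335.3).

```bash
python3 - <<'E'
from h import *
p,r=pose()
obs=np.r_[318.8,239.6,320.0,335.0]
cw=ctrl.get_calibration("wrist")
f=lambda P:np.r_[proj("wrist",[P],cw)[0],proj("scene",[P])[0]]-obs
s=least_squares(f,p-[0,0,.1]);print("tip",s.x.round(4),"in tool",r.inv().apply(s.x-p).round(4),s.fun.round(1))
# stem straight below the head? wrist-only tip at several depths; head top centre
for d in (.085,.09,.095,.1): q=back("wrist",obs[:2],p[2]-d,cw);print(d,r.inv().apply(q-p).round(4))
for h in (.035,.04,.045,.05): print("head top",h,r.inv().apply(back("wrist",(220+170/1.7,150+387/1.7),p[2]+h,cw)-p).round(4))
E
```

```text
tip [ 0.4518 -0.2716  0.1648] in tool [ 0.0028 -0.0004  0.1058] [-0.  -0.   0.1 -0. ]
0.085 [ 0.0097 -0.0003  0.085 ]
0.09 [ 0.008  -0.0003  0.09  ]
0.095 [ 0.0064 -0.0003  0.095 ]
0.1 [ 0.0047 -0.0003  0.1   ]
head top 0.035 [ 0.0016  0.0002 -0.035 ]
head top 0.04 [ 0.0055  0.0002 -0.04  ]
head top 0.045 [ 0.0093  0.0002 -0.045 ]
head top 0.05 [ 0.0132  0.0002 -0.05  ]
```

>>> {"method": "jog_arm", "body": {
  "plan": [
    [0,[0.02,0.009,0],[0,0,0]],
    [0,[0.034,0.0146,0],[0,0,0]],
    [0,[0.034,0.0146,0],[0,0,0]],
    [0,[0.034,0.0146,0],[0,0,0]],
    [0,[0.034,0.0146,0],[0,0,0]],
    [0,[0.034,0.0146,0],[0,0,0]],
    [0,[0.034,0.0146,0],[0,0,0]],
    [0,[0.034,0.0146,0],[0,0,0]],
    [0,[0.034,0.0146,0],[0,0,0]],
    [0,[0.02,0.009,0],[0,0,0]],
    [0,[0.02,0.009,0],[0,0,0]],
    [0,[0.0066,0.0022,0],[0,0,0]],
    [0,[0,0,0.009],[0,0,0]],
    [0,[0,0,0.009],[0,0,0]],
    [0,[0,0,0],[0,0,0]],
    [0,[0,0,0],[0,0,0]],
    [0,[0,0,0],[0,0,0]],
    [0,[0,0,0],[0,0,0]],
    [0,[0,0,0],[0,0,0]]
  ]
}}

```text
clock: 16.23
ee_pos: [0.6052, 0.0602, 0.2549]
orientation: [0.0, 0.714, 0.7, 0.0]
wrist_force: [0.2, -0.3, -0.4]
gripper_width: 0.275
finger_force: 25.0
```

```bash
python3 - <<'E'
from h import *
to(.6042,.0615,.2515)
cw=ctrl.get_calibration("wrist");im=ctrl.camera("wrist");s=ctrl.camera("scene");cv2.imwrite("pics/w7.png",im[:,:,::-1]);cv2.imwrite("pics/scene7.png",s[:,:,::-1])
p,r=pose();tip=p+r.apply([.0025,-.0004,.1045]);hole=np.array([.6038,.0635,.1355])
for n in("wrist","scene"):print(n,"tip",proj(n,[tip])[0].round(1),"hole",proj(n,[hole])[0].round(1),"stem",proj(n,[tip+[0,0,.05]])[0].round(1))
# motion-free: dark patches (text) round the hole
u,v=proj("scene",[hole])[0].round().astype(int);print(u,v)
for y in range(v-22,v+10):print(y,' '.join('%3d'%a for a in s[y,u-14:u+26,0]))
u,v=proj("wrist",[hole])[0].round().astype(int);print(u,v)
g=im[:,:,0]
for y in range(v-24,v+24,2):print(y,' '.join('%3d'%a for a in g[y,u-36:u+60:2]))
E
```

```text
at [0.6052 0.0602 0.2549] yaw 1.552 delta [ 0.0013 -0.0011  0.0034] rot [0.001  0.0001 0.    ]
wrist tip [318.7 240.6] hole [317.  233.2] stem [318.6 269.7]
scene tip [310.  195.8] hole [309.6 200.8] stem [309.4 178. ]
310 201
179  18  20  19  19  20  20  22  23  23  26  41  56  71  78  75  66  56  54  52  51  50  50  48  47  48  50  51  54  54  56  54  53  52  49  49  48  48  49  52  51
180  19  18  19  18  21  22  22  26  29  33  44  58  73  80  77  69  60  57  56  55  52  49  49  48  48  48  50  52  54  55  54  52  51  49  48  47  46  46  48  51
181  21  20  20  20  22  22  29  34  40  43  48  60  73  80  77  71  64  61  60  58  54  51  49  47  46  47  48  48  52  51  51  50  48  47  46  45  44  44  45  48
182  22  23  24  26  30  29  35  42  49  55  60  64  75  80  80  72  68  65  63  59  56  53  50  48  46  45  44  45  46  47  49  47  44  46  43  45  43  42  44  46
183  23  27  31  32  35  36  39  48  59  68  71  71  76  79  77 
[... 8539 characters left out ...]
  87  84  82  81  80  82  94  98  99  99 100 100  97  85  79  79  75  80  80  78  77  79  69  27  31  29  29  56
251  80  77  80  79  77  83  82  83  83  81  78  80  78  80  82  82  82  85  86  88  84  85  81  81  82  84  96  97  99 100 101 100  98  90  81  78  80  77  80  78  81  81  74  28  23  27  23  57
253  81  79  82  79  79  79  77  82  83  82  76  79  82  78  83  80  81  84  84  84  84  84  79  83  84  86  96  98  99 102  97  99  95  88  81  79  81  78  76  75  79  80  75  28  31  25  27  57
255  82  79  81  80  81  79  81  82  82  78  79  77  79  81  81  78  81  88  88  84  84  83  79  80  82  85  94  96 100 101  99 101  94  93  82  78 113 174 155  77  82  89  69  26  22  35  38  56
```

>>> {"method": "jog_arm", "body": {
  "plan": [
    [0,[0.0008,-0.0011,0],[0,0,0]],
    [0,[0,0,0.006],[0,0,0]],
    [0,[0,0,0.006],[0,0,0]],
    [0,[0,0,0.004],[0,0,0]],
    [0,[0,0,0],[0,0,0]],
    [0,[0,0,0],[0,0,0]]
  ]
}}

```text
clock: 16.83
ee_pos: [0.6036, 0.0616, 0.2375]
orientation: [-0.001, 0.713, 0.701, -0.0]
wrist_force: [0.4, 0.4, 0.2]
gripper_width: 0.274
finger_force: 25.0
```

```bash
python3 chk.py | sed -n 2p
```

```text
force in tool [ 0.4  0.4 -0.2] torque [ 0.02 -0.01  0.04]
```

>>> {"method": "jog_arm", "body": {
  "plan": [
    [0,[0,0,0.004],[0,0,0]],
    [0,[0,0,0.004],[0,0,0]],
    [0,[0,0,0],[0,0,0]],
    [0,[0,0,0],[0,0,0]]
  ]
}}

```text
clock: 17.17
ee_pos: [0.6038, 0.0616, 0.2299]
orientation: [-0.0, 0.713, 0.701, -0.0]
wrist_force: [-1.1, -0.2, 0.4]
gripper_width: 0.272
finger_force: 25.0
```

```bash
python3 chk.py | sed -n 2p
```

```text
force in tool [-0.2 -1.1 -0.4] torque [ 0.03  0.05 -0.07]
```

>>> {"method": "jog_arm", "body": {
  "plan": [
    [0,[0,0,0.005],[0,0,0]],
    [0,[0,0,0.005],[0,0,0]],
    [0,[0,0,0],[0,0,0]]
  ],
  "lines": "2,4"
}}

```text
ee_pos: [0.6033, 0.0616, 0.2188]
orientation: [-0.001, 0.713, 0.701, -0.001]
wrist_force: [-0.7, 0.1, 0.1]
```

```bash
python3 chk.py | sed -n 2p
```

```text
force in tool [ 0.1 -0.7 -0.1] torque [ 0.04 -0.01  0.  ]
```

>>> {"method": "jog_arm", "body": {
  "plan": [
    [0,[0,0,0.007],[0,0,0]],
    [0,[0,0,0.007],[0,0,0]],
    [0,[0,0,0],[0,0,0]]
  ],
  "lines": "2,4"
}}

```text
ee_pos: [0.6029, 0.0616, 0.2041]
orientation: [-0.001, 0.713, 0.701, -0.001]
wrist_force: [-0.8, 0.8, -1.1]
```

```bash
python3 chk.py | sed -n 2p
```

```text
force in tool [ 0.8 -0.8  1.1] torque [ 0.01 -0.03 -0.01]
```

>>> {"method": "jog_arm", "body": {
  "plan": [
    [0,[0,0,0.01],[0,0,0]],
    [0,[0,0,0.012],[0,0,0]],
    [0,[0,0,0.012],[0,0,0]],
    [0,[0,0,0.012],[0,0,0]],
    [0,[0,0,0.005],[0,0,0]],
    [0,[0,0,0],[0,0,0]],
    [0,[0,0,0],[0,0,0]]
  ],
  "lines": "2,4"
}}

```text
ee_pos: [0.6037, 0.0616, 0.1548]
orientation: [-0.0, 0.713, 0.701, -0.0]
wrist_force: [0.1, -0.6, -0.1]
```

```bash
python3 chk.py | sed -n 2p
```

```text
force in tool [-0.6  0.2  0.1] torque [ 0.03 -0.02 -0.03]
```

>>> {"method": "jog_arm", "body": {
  "plan": [
    [0,[0,0,0.003],[0,0,0]],
    [0,[0,0,0.002],[0,0,0]],
    [0,[0,0,0],[0,0,0]]
  ],
  "lines": "2,4"
}}

```text
ee_pos: [0.604, 0.0615, 0.1503]
orientation: [0.0, 0.713, 0.701, 0.0]
wrist_force: [-0.3, 0.4, -0.8]
```

```bash
python3 chk.py | sed -n 2p
```

```text
force in tool [ 0.4 -0.3  0.8] torque [-0.04  0.01  0.04]
```

>>> {"method": "jog_arm", "body": {
  "plan": [
    [0,[0,0,0.002],[0,0,0]],
    [0,[0,0,0.001],[0,0,0]],
    [0,[0,0,0],[0,0,0]]
  ],
  "lines": "2,4"
}}

```text
ee_pos: [0.6039, 0.0615, 0.1471]
orientation: [-0.0, 0.713, 0.701, -0.0]
wrist_force: [-0.7, 0.6, -0.7]
```

>>> {"method": "jog_arm", "body": {
  "plan": [
    [0,[0,0,0.001],[0,0,0]],
    [0,[0,0,0.001],[0,0,0]],
    [0,[0,0,0],[0,0,0]]
  ],
  "lines": "2,4"
}}

```text
ee_pos: [0.604, 0.0615, 0.1452]
orientation: [-0.0, 0.713, 0.701, -0.0]
wrist_force: [0.6, 0.1, 0.2]
```

>>> {"method": "jog_arm", "body": {
  "plan": [
    [0,[0,0,0.001],[0,0,0]],
    [0,[0,0,0],[0,0,0]]
  ],
  "lines": "2,4"
}}

```text
ee_pos: [0.6041, 0.0615, 0.1448]
orientation: [0.0, 0.713, 0.701, 0.0]
wrist_force: [-1.3, 0.8, 3.4]
```

>>> {"method": "jog_arm", "body": {
  "plan": [
    [0.35,[0,0,0],[0,0,0]],
    [0.5,[0,0,0],[0,0,0]],
    [0.8,[0,0,0],[0,0,0]],
    [0.8,[0,0,0],[0,0,0]],
    [0.8,[0,0,0],[0,0,0]],
    [0.8,[0,0,0],[0,0,0]]
  ]
}}

```text
clock: 19.67
ee_pos: [0.604, 0.0615, 0.1442]
orientation: [-0.0, 0.713, 0.701, -0.0]
wrist_force: [-0.8, 0.4, 0.1]
gripper_width: 0.799
finger_force: 0.0
```

>>> {"method": "jog_arm", "body": {
  "plan": [
    [0.8,[0,0,-0.01],[0,0,0]],
    [0.8,[0,0,-0.03],[0,0,0]],
    [0.8,[0,0,-0.04],[0,0,0]],
    [0.8,[0,0,-0.04],[0,0,0]],
    [0.8,[-0.04,0,0],[0,0,0]],
    [0.8,[-0.04,0,0],[0,0,0]],
    [0.8,[-0.04,0,0],[0,0,0]],
    [0.8,[-0.04,0,0],[0,0,0]],
    [0.8,[-0.04,0,0],[0,0,0]],
    [0.8,[-0.04,0,0],[0,0,0]],
    [0.8,[0,0,0],[0,0,0]],
    [0.8,[0,0,0],[0,0,0]],
    [0.8,[0,0,0],[0,0,0]]
  ]
}}

```text
clock: 20.75
ee_pos: [0.5997, -0.1782, 0.2648]
orientation: [0.0, 0.714, 0.701, 0.0]
wrist_force: [0.0, 0.3, -0.0]
gripper_width: 0.8
finger_force: 0.0
```

```bash
python3 - <<'E'
from h import *
t=ctrl.camera("top");s=ctrl.camera("scene");t5=cv2.imread("pics/top5.png")[:,:,::-1];cv2.imwrite("pics/top9.png",t[:,:,::-1])
P=[(.6038,.0635,.18),(.6038,.0635,.14)]
for n,im in(("top",t),("scene",s)):
    q=proj(n,P);print(n,q.round(1).tolist())
    m=((im.min(2)>110)).astype(np.uint8);u,v=q[0].round().astype(int)
    for y in range(v-10,v+11):print(y,' '.join('%3d'%a for a in im[y,u-12:u+14,2]))
t0=cv2.imread("pics/top0.png")[:,:,::-1]
for nm,(a,b) in dict(petri=(206,308),vial=(389,185),timer=(443,201),plate=(275,256)).items(): print(nm,np.abs(t[b-20:b+20,a-20:a+20].astype(int)-t0[b-20:b+20,a-20:a+20]).mean().round(1))
E
```

```text
top [[272.2, 239.5], [274.1, 242.2]]
229  75  75  78  76  80  78  79  80  81 103 141 138 102  60  38  41  71 117 143 125  64  45  73  80  77  79
230  86  85  87  85  83  72  62  61  60  92 138 148 133 105  86  88 113 140 147 127  65  46  75  87  86  86
231 115 117 116 117 106  68  45  38  43  82 136 147 146 140 138 136 142 152 149 125  64  53 104 117 113 114
232 113 115 118 120 108  65  38  38  42  79 134 145 140 139 144 149 150 152 148 122  60  55 107 116 115 115
233  98 100  99 103  96  58  37  38  39  73 129 131 127 127 135 142 147 148 143 113  63  64  99 104 103 103
234 110 108 108 111  98  60  34  31  45  86 139 137 142 140 137 141 136 139 140 112  77 102 115 115 113 116
235 129 130 133 128 103  65  33  34  80 141 165 122 107 113 138 151 122 118 134 116  88 125 136 135 135 137
2
[... 3159 characters left out ...]
37 138 137
190 135 137 137 137 135 128 120 118 120 127 134 141 144 144 140 134 127 120 123 132 137 138 138 138 138 138
191 136 136 137 137 132 123 109 109 115 118 122 124 125 125 124 122 119 116 118 127 134 137 139 139 141 143
192 136 137 137 136 131 118 104 105 113 118 119 121 121 122 121 119 116 113 111 117 129 139 144 148 152 157
193 137 137 137 136 129 115 101 104 113 118 119 120 121 121 121 120 116 112 108 114 132 151 162 165 167 169
194 138 137 137 136 129 113 101 104 113 118 119 121 122 121 120 118 118 117 123 139 158 175 183 178 166 159
195 137 137 136 136 130 115 103 105 113 118 120 120 122 121 120 119 119 126 149 174 188 195 192 175 150 136
petri 9.0
vial 71.1
timer 62.2
plate 19.0
```

>>> {"method": "jog_arm", "body": {
  "plan": [
    [0.8,[0,-0.04,0],[0,0,0]],
    [0.8,[0,-0.04,0],[0,0,0]],
    [0.8,[0,-0.04,0],[0,0,0]],
    [0.8,[0,-0.04,0],[0,0,0]],
    [0.8,[0,-0.04,0],[0,0,0]],
    [0.8,[0,-0.03,0],[0,0,0]],
    [0.8,[-0.04,0,0],[0,0,0]],
    [0.8,[-0.04,0,0],[0,0,0]],
    [0.8,[-0.04,0,0],[0,0,0]],
    [0.8,[-0.04,0,0],[0,0,0]],
    [0.8,[0,0,0],[0,0,0]],
    [0.8,[0,0,0],[0,0,0]]
  ],
  "lines": "1,2"
}}

```text
clock: 21.85
ee_pos: [0.367, -0.3346, 0.264]
```

```bash
python3 - <<'E'
from h import *
t=ctrl.camera("top");s=ctrl.camera("scene");t0=cv2.imread("pics/top0.png")[:,:,::-1];cv2.imwrite("pics/top10.png",t[:,:,::-1]);cv2.imwrite("pics/scene10.png",s[:,:,::-1])
for nm,(a,b) in dict(petri=(206,308),vial=(389,185),timer=(443,201),bk=(275,262)).items(): print(nm,np.abs(t[b-20:b+20,a-20:a+20].astype(int)-t0[b-20:b+20,a-20:a+20]).mean().round(1))
def cen(im,q,n,thr):
    u,v=np.round(q).astype(int);g=im[v-n:v+n+1,u-n:u+n+1].max(2).astype(float);w=np.clip(thr-g,0,None)
    y,x=np.mgrid[-n:n+1,-n:n+1];return np.r_[u+(w*x).sum()/w.sum(),v+(w*y).sum()/w.sum()]
def tri(a,b):
    f=lambda P:np.r_[proj("top",[P])[0]-a,proj("scene",[P])[0]-b];r=least_squares(f,[.6,0,.17]);return r.x.round(4),r.fun.round(2)
s0=cv2.imread("pics/scene0.png")[:,:,::-1]
a=cen(t,(272.5,238),3,110);b=cen(s,(310,184),2,150);print("now",a,b,*tri(a,b))
a0=cen(t0,(430.4,305.4),3,110);b0=cen(s0,proj("scene",[(.4535,-.2737,.16)])[0],3,150);print("rest",a0,b0,*tri(a0,b0))
# stem tip / beaker region unaffected? seen from the scene camera: head underside rows
print(proj("scene",[(.6038,.0635,.1355),(.6045,.0635,.1355+.045)]).round(1))
E
```

```text
petri 1.4
vial 1.5
timer 1.4
bk 6.7
now [272.23455825 237.87490227] [310.32719836 184.28834356] [0.6069 0.0633 0.1819] [-0.01  0.02  0.02 -0.  ]
rest [430.71014493 305.22291235] [320.94557823 336.82312925] [ 0.4529 -0.2735  0.1613] [-0.11  0.35  0.28 -0.05]
[[309.6 200.8]
 [309.3 185.1]]
```

```bash
python3 -c "
from rig import ctrl
print(ctrl.hand_in())"
```

```text
the job is handed in; nothing more can be done
None
```

I handed the job in at about 22 s of the 69 s limit. The holder is up against the stop collar, and the probe is through the hole above the beaker, head seated (triangulated to about 1 mm, leaning about 0.07 rad). The petri dish, timer and vial are unmoved, and the arm is clear. I did not check the beaker's position or the tip inside it separately after release, and `hand_in()` returned no verdict.

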